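# Pin the squaring jig and rock out its tight locating block

### The job

Take the steel locking pin from its wooden stand and put it fully home through the hole in the jig's slide, so that the slide cannot travel. Then take the tight wooden locating block by its grip and rock it free: first tip it so that its end nearer the pin rises, then so that its other end rises (about 8 degrees each way), and draw it up out of its seat. Finish while still holding it, level and still, one to three centimetres clear above the seat; leave the pin in and the jar, brush cup and loupe undisturbed.

Things in the scene. Friction and masses are not known exactly. Their poses are not given: they have to be found in the camera images.
- jig: Board-squaring jig fixed to the table: aluminium base 110 (x) x 230 (y) x 24 mm high, with a grey slide 12 mm thick on top (slide top 36 mm above the table). Origin on the table straight below the seat centre; z up; its y axis is the long direction and points from the pin hole towards the seat. Base spans y -150 to +80 mm.
- slide (a joint): Position of the slide along the jig's y, m; 0 = indexed, holes in slide and base in line, as it starts. It drags with about 4 N until the pin locks it (then about 3 mm of play either way).
- seat (a point): Centre of the seat floor on the slide's top, 36 mm above the table, axes as the jig's. The block stands here between two rubber pads (56 mm long in y) that springs press on its long (x) faces: together 10 to 30 N of friction. End stops 8 mm high leave 3 mm free at each end of the block, so it can tip in the jig's y-z plane by up to 0.2 rad about either lower end edge.
- pin_hole (a point): Centre of the mouth of the hole in the slide's top face, 100 mm from the seat along the jig's -y. Hole 13 mm wide, chamfered, vertical, through the slide (12 mm) and on through the base to the table, 36 mm deep in all.
- block_grip (a point): Pale wooden locating block, about 0.12 kg. Point: centre of its grip, 51 mm above the underside, 20 mm below the top. Foot 30 (x) x 70 (y) x 30 mm high; on its middle a grip 24 (x) x 26 (y) x 41 mm high. Axes as the jig's when seated. Gripping the grip's two y faces (26 mm) gives a firm hold for tipping in the y-z plane.
- block_foot (a point): Centre of the block's underside (on the seat floor at the start). The lower end edges lie 35 mm either side of it along y.
- pin_head (a point): Steel locking pin, upright, 0.1 kg: round dark head 20 mm in diameter and 40 mm high over a round shaft 10 mm in diameter and 32 mm long with a tapered tip. The point is the middle of the head, 52 mm above the tip and 20 mm above the shoulder. Fully home, the shoulder rests on the slide's top.
- pin_shoulder (a point): Centre of the underside of the pin's head, where the shaft begins.
- stand: Fixed wooden stand 60 x 60 x 30 mm for the pin, with a 13 mm hole 22 mm deep; the pin stands in it with its shoulder 10 mm above the stand. Origin at its underside on the table.
- jar: Bystander: white plastic jar, 64 mm across, 75 mm high. Origin at its underside.
- brush_cup: Bystander: black cup with brushes, 70 mm across, cup 85 mm and brushes about 210 mm high. Origin at its underside.
- loupe: Bystander: small black loupe, 40 mm across, 40 mm high. Origin at its underside.
- seat_rim (a point): Centre of the seat's mouth, 18 mm above the seat floor: the top of the aluminium cheeks behind the pads, which reach 34 mm either side in x and 42 mm either side in y.
Not all that is in view belongs to the job. Leave any yellow look-alike of the part that bears block_grip alone.

How it is judged:
By the outcome, as a careful person would: the job done as asked, in the order asked, and still so for the second after the job is handed in, while the arm keeps its last pose, push and grip.
It also fails if it takes over 48 s, if anything falls off the work surface, if the arm or the gripper's body presses on something with over 40 N, if the wrist force passes 120 N, or if a joint passes its speed limit or range.

### The arm

A 7-joint arm with a two-finger parallel gripper is mounted at the origin on the work surface. World frame = base frame: x ahead of the robot, y to its left, z up, the work surface at z = 0. Lengths are in m, angles in rad, forces in N, time in s.
With the tool pointing down it reaches from about 0.4 to 0.85 m from the base axis. Payload 6.9 kg.
Tool frame: the origin (TCP) lies midway between the tips of the shut fingers; the grasp point (between the pads) lies 19 mm behind it; z points along the fingers, y is the line along which they close (so a half turn about z gives the same grasp; the last joint's range is limited). The gripper opens to 85 mm and grips with 20 to 120 N. Pads are 22 mm wide; open, the fingers measure 114 mm over their backs; the gripper's body (76 mm by 85 mm) begins 54 mm behind the grasp point. The pads swing forward as they close: fully open they stand 13 mm farther back than shut.
Start: joints at [-1.242, 0.507, -0.238, 1.5, 0.126, 1.149, -0.155], TCP at [0.138, 0.61, 0.231] pointing down, gripper open.
Joint ranges: [-3.08, 3.08], [-0.24, 2.05], [-1.43, 1.35], [0, 2.5], [-1.52, 4.66], [0.17, 1.96], [-2.89, 2.89]. Speed limits (rad/s): [2.39, 2.39, 3.14, 3.14, 3.14, 3.14, 3.14].

### API

Orientations are given as [roll, pitch, yaw] about the fixed x, y, z axes, in that order (R = Rz(yaw) Ry(pitch) Rx(roll)).
In Python, from station import env gives the robot as it stands.
- The arm moves only by the tool apply_moves, never from a script. Its argument "deltas" is a list of rows, each an object with "translation": the shift along the tool's x, y, z in mm, a list of three; "delta_rot": the turn, a rotation vector about the tool's x, y, z in degrees, a list of three; "claw": the finger opening in mm, from 0 to 85.4. A call has 1 to 10 rows; each row shifts and turns the commanded pose from where the row before left it, along the tool's axes as they then stand; what a row does not reach is not made up. A row lasts 1/12 s, in which the tool goes at most 41.7 mm and 7.16 degrees, less where a joint would pass 70% of its speed; a pose out of reach is approached as far as the arm can. A call with a gripper value outside its range is refused whole. The fingers move at their own pace and stop on an object; "newtons" is the grip in N (left out, the last holds). Time passes only in rows, so rows that do not move let the fingers close. It gives the time, the measured TCP pose, the force, the opening and the grip force at its end, in the units of the state.
- env.read_state(): the state, without advancing time (a new reading comes with each control period).
- env.snapshot(name): name is "side" or "top"; returns the picture (420x560x3 uint8, blue, green, red); there is no depth.
- env.camera_params(name): a dict with "K" (3x3 intrinsics, pixels), "world_from_camera" (4x4, takes a point from camera to world coordinates). Camera axes: x right, y down, z forward; pixel columns grow to the right and rows downward; lengths in m; the calibration is good to about 2 mm. A picture is of the moment at which its call begins. camera_params takes no time and is no camera call.
- env.finish_job(): hands the job in; it is judged then, once.
Trained networks look in the newest picture that a camera, given by its name, has taken for a name from the list of things; names that differ only in an ending like _2 or _b are one class to them, and where a whole thing is asked for, a point or a joint stands for the part that bears it (a point fixed in the world has none). Each returns a list of dicts, best first, with "score" (0 to 1); they miss things now and then, are a little off and sometimes report something else, mostly with a low value. They report only what shows in the picture. A call takes as long as a camera call. They do not tell look-alikes from the thing itself.
- env.search_frame(camera, name): "extent" ([left, top, right, bottom] in pixels, round what is visible of it).
- env.silhouettes(camera, name): "region" (420x560 bool, what is visible of it) and "extent" ([left, top, right, bottom] in pixels, round what is visible of it).
- env.landmark_of(camera, name): "location" ([column, row] in pixels: a listed point, or the origin of a listed thing).
The state is a dict: "t": time; "joint_pos": joint angles; "qd": joint speeds; "tau": joint torques, N m; "position": TCP position; "eef_rot": TCP orientation; "contact_force": force on the tool from outside, world axes, zero at the start; "ft_torque": the same for the moment, N m; "gripper_width": opening from 0.0 (shut) to 1.0 (fully open); "grip_force": force on a finger pad.
Only numpy, scipy, OpenCV 4.12 (cv2) and the standard library are available. Lean on these libraries where they do the work, as an engineer would, in place of code of your own. Each camera call takes 0.05 s, during which the arm holds its last target. There are 200 camera calls.

## Working session

There is one attempt and no reset: what is moved stays moved. The work goes in short steps, Python scripts to look and compute and a tool call to move; the robot and the scene stay as the last step left them, time stands still between calls to the robot, and variables do not carry over. Pictures are saved under pics/ and viewed, at most 12 in all, crops included, and the job is handed in when it is done.

Besides the shell and the picture viewer there is one more tool, called after "Call:" by a JSON object that holds its "name" and its "arguments". apply_moves: Moves the arm, as the interface text tells. Its arguments: {"type":"object","properties":{"deltas":{"type":"array","items":{"type":"object","properties":{"translation":{"type":"array","items":{"type":"number"}},"delta_rot":{"type":"array","items":{"type":"number"}},"claw":{"type":"number"}}}},"newtons":{"type":"number"}},"required":["deltas"]}

```bash
ls; mkdir -p pics; cat > h.py <<'E'
import numpy as np, cv2
from station import env
from scipy.spatial.transform import Rotation as R
def ray(cam,px):
    p=env.camera_params(cam); K=np.array(p["K"]); T=np.array(p["world_from_camera"])
    d=T[:3,:3]@np.linalg.solve(K,[px[0],px[1],1.]); return T[:3,3],d
def at_z(cam,px,z):
    o,d=ray(cam,px); return o+d*(z-o[2])/d[2]
def tri(a,b):
    A=np.zeros((3,3));v=np.zeros(3)
    for c,p in (a,b):
        o,d=ray(c,p); d=d/np.linalg.norm(d); M=np.eye(3)-np.outer(d,d); A+=M; v+=M@o
    x=np.linalg.solve(A,v)
    return x,[float(np.linalg.norm((np.eye(3)-np.outer(d/np.linalg.norm(d),d/np.linalg.norm(d)))@(x-o))*1000) for o,d in (ray(*a),ray(*b))]
def proj(cam,X):
    p=env.camera_params(cam); K=np.array(p["K"]); T=np.linalg.inv(np.array(p["world_from_camera"]))
    c=T[:3,:3]@np.array(X)+T[:3,3]; q=K@c; return q[:2]/q[2]
E
python3 - <<'E'
from h import *
np.set_printoptions(precision=4,suppress=True)
s=env.read_state(); print({k:np.round(v,4) for k,v in s.items()})
ims=[]
for c in("side","top"):
    im=env.snapshot(c); cv2.imwrite(f"pics/{c}0.png",im)
    print(c,env.camera_params(c)["world_from_camera"])
    for n in["jig","seat","pin_hole","block_grip","block_foot","pin_head","pin_shoulder","stand","jar","brush_cup","loupe","seat_rim"]:
        print(c,n,[(np.round(r["location"],1).tolist(),round(float(r["score"]),2)) for r in env.landmark_of(c,n)][:4])
E
```

```text
pics
{'t': np.float64(0.0), 'joint_pos': array([-1.2425,  0.5083, -0.2375,  1.5011,  0.1257,  1.1489, -0.1548]), 'qd': array([-0.0001,  0.0008,  0.0004,  0.0012,  0.0002,  0.0017,  0.0004]), 'tau': array([ -0.0006, -62.0613,  -2.1877, -24.9654,   0.0125,   0.012 ,
         0.    ]), 'position': array([0.1381, 0.6091, 0.2304]), 'eef_rot': array([-3.1398,  0.    ,  2.9188]), 'contact_force': array([-0.7675,  0.08  , -0.8115]), 'ft_torque': array([0.0115, 0.0071, 0.0052]), 'grip_force': np.float64(0.0), 'gripper_width': np.float64(0.9996)}
side [[ 0.8571 -0.3074  0.4134  0.202 ]
 [-0.5152 -0.5188  0.6822 -0.5423]
 [ 0.0047 -0.7977 -0.603   0.5872]
 [ 0.      0.      0.      1.    ]]
side jig [([260.3, 232.5], 0.68)]
side seat [([258.9, 216.3], 0.6)]
side pin_hole [([294.5, 233.5], 0.72), ([329.0, 329.5], 0.4)]
side block_grip [([196.2, 231.8], 0.88), ([255.5, 196.6], 0.79)]
side block_foot [([258.0, 219.2], 0.77), ([195.8, 250.1], 0.72), ([261.6, 216.1], 0.26)]
side pin_head [([334.0, 323.9], 0.8)]
side pin_shoulder [([331.4, 328.8], 0.56)]
side stand []
side jar [([432.2, 321.6], 0.58)]
side brush_cup [([203.0, 182.8], 0.71)]
side loupe [([282.0, 174.6], 0.7)]
side seat_rim [([260.0, 210.5], 0.93), ([199.8, 183.6], 0.27)]
top [[-0.0043 -0.9903  0.1389  0.3798]
 [-0.9999  0.0028 -0.011   0.0365]
 [ 0.0105 -0.139  -0.9902  1.3028]
 [ 0.      0.      0.      1.    ]]
top jig [([243.4, 224.5], 0.82)]
top seat [([241.1, 224.2], 0.68)]
top pin_hole [([279.3, 210.3], 0.59)]
top block_grip [([240.7, 286.5], 0.91), ([279.0, 210.0], 0.55)]
top block_foot [([240.2, 224.7], 0.86), ([241.7, 283.6], 0.85), ([237.5, 222.8], 0.69)]
top pin_head [([381.1, 237.6], 0.61)]
top pin_shoulder [([373.5, 240.4], 0.37)]
top stand [([378.6, 245.6], 0.72), ([240.7, 222.2], 0.36)]
top jar [([394.9, 170.4], 0.69)]
top brush_cup [([145.1, 245.5], 0.73)]
top loupe [([177.4, 166.0], 0.74)]
top seat_rim [([243.2, 222.1], 0.67), ([146.2, 244.0], 0.65)]
```

```bash
python3 - <<'E'
from h import *
s=cv2.imread("pics/side0.png");t=cv2.imread("pics/top0.png")
cv2.imwrite("pics/a.png",cv2.resize(s[140:380,150:470],None,fx=2.5,fy=2.5))
cv2.imwrite("pics/b.png",cv2.resize(t[130:320,120:430],None,fx=2.5,fy=2.5))
np.set_printoptions(precision=4,suppress=True)
P=lambda n,a,b:print(n,*tri(("side",a),("top",b)))
P("seat",(258.9,216.3),(241.1,224.2));P("hole",(294.5,233.5),(279.3,210.3));P("foot",(258,219.2),(240.2,224.7))
P("head",(334,323.9),(381.1,237.6));P("rim",(260,210.5),(243.2,222.1));P("shoulder",(331.4,328.8),(373.5,240.4))
P("jar",(432.2,321.6),(394.9,170.4));P("cup",(203,182.8),(145.1,245.5));P("loupe",(282,174.6),(177.4,166))
print(at_z("side",(255.5,196.6),.087),at_z("top",(378.6,245.6),0))
E
```

```text
seat [0.5281 0.1047 0.0304] [0.510875809661804, 0.5108758096619271]
hole [0.5626 0.0092 0.0338] [0.7879088362273486, 0.7879088362274962]
foot [0.5276 0.1077 0.0204] [0.02338087421220233, 0.023380874212268116]
head [ 0.4875 -0.2364  0.0551] [3.765351952859554, 3.765351952859634]
rim [0.5299 0.099  0.05  ] [0.6981178223814669, 0.6981178223814176]
shoulder [ 0.4871 -0.2253  0.0291] [0.9999383597765015, 0.999938359776536]
jar [ 0.6685 -0.2903  0.0006] [2.53406469816812, 2.534064698168098]
cup [ 0.4827  0.3478 -0.0006] [5.269234480716105, 5.26923448071599]
loupe [0.6853 0.2705 0.0028] [2.7858348863898943, 2.785834886389957]
[0.5222 0.1043 0.087 ] [ 0.4753 -0.2434  0.    ]
```

View pics/a.png

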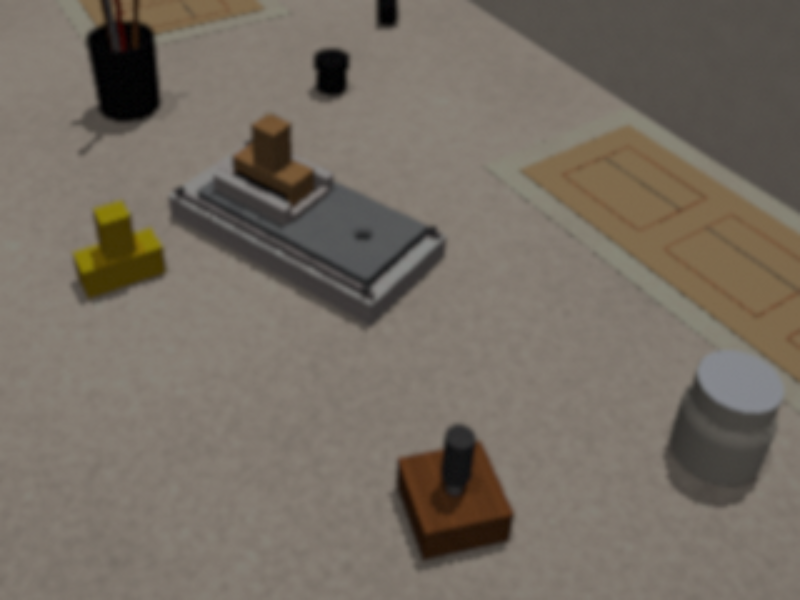

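View pics/b.png

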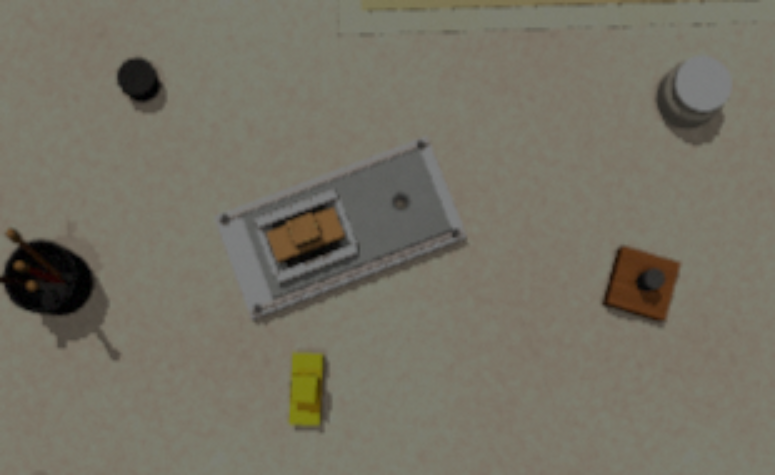

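Candidates for the block: brown block in the jig (side 258,197; top 241,222) and a yellow look-alike (side 196,232; top 241,286), which stays untouched. For the pin: only the dark head in the wooden stand (side 334,324; top 380,241). The black things at side (282,175) and (305,145) are the loupe and an extra. I'll take the brown block and the stand pin.

```bash
cat >> h.py <<'E'
from scipy.optimize import minimize
def box(x0,x1,y0,y1,z0,z1): return np.array([(x,y,z) for x in(x0,x1) for y in(y0,y1) for z in(z0,z1)])
def cyl(r,z0,z1): a=np.linspace(0,2*np.pi,24,endpoint=False); return np.array([(r*np.cos(t),r*np.sin(t),z) for t in a for z in(z0,z1)])
def render(cam,parts,x,y,yaw,S=4):
    p=env.camera_params(cam); K=np.array(p["K"]); T=np.linalg.inv(np.array(p["world_from_camera"]))
    m=np.zeros((420*S,560*S),np.uint8)
    for P in parts:
        W=P@R.from_euler('z',yaw).as_matrix().T+[x,y,0]; c=(W@T[:3,:3].T+T[:3,3])@K.T; q=(c[:,:2]/c[:,2:]+.5)*S
        cv2.fillConvexPoly(m,cv2.convexHull(np.round(q).astype(np.int32)),255)
    return cv2.resize(m,(560,420),interpolation=cv2.INTER_AREA)/255.
def fit(masks,parts,x0,useyaw=True):
    def cost(v):
        yaw=v[2]/.1*1 if False else (v[2]*10 if useyaw else 0)
        c=0
        for cam,m in masks.items():
            r=render(cam,parts,v[0],v[1],yaw); c+=1-np.minimum(r,m).sum()/np.maximum(r,m).sum()
        return c
    v0=np.array([x0[0],x0[1],x0[2]/10]); n=3 if useyaw else 2
    sim=np.vstack([v0[:n]]+[v0[:n]+.006*np.eye(n)[i] for i in range(n)])
    f=(lambda v:cost(v)) 
    r=minimize(f,v0[:n],method="Nelder-Mead",options=dict(initial_simplex=sim,xatol=1e-5,fatol=1e-4))
    o=r.x.copy()
    if useyaw:o[2]*=10
    return np.round(o,4),round(r.fun,3)
E
python3 - <<'E'
from h import *
M={}
for n in("jig","block_grip","pin_head","stand"):
    M[n]={}
    for c in("side","top"):
        r=env.silhouettes(c,n)
        print(n,c,[(np.round(q["extent"],0).tolist(),round(float(q["score"]),2),int(q["region"].sum())) for q in r[:3]])
        for q in r:
            col=cv2.imread(f"pics/{c}0.png")[q["region"]].mean(0)
            if n=="block_grip" and (q["extent"][0]+q["extent"][2])/2<225 and c=="side": continue
            if n=="block_grip" and c=="top" and q["extent"][1]>255: continue
            M[n][c]=q["region"].astype(float); break
import pickle; pickle.dump(M,open("M.pkl","wb"))
jig=[box(-.055,.055,-.15,.08,0,.024)]
blk=[box(-.015,.015,-.035,.035,.036,.066),box(-.012,.012,-.013,.013,.066,.107)]
pin=[cyl(.01,.04,.08),cyl(.005,.03,.04)]
st=[box(-.03,.03,-.03,.03,0,.03)]
for n,p,x0,u in(("jig",jig,(.528,.105,.35),1),("block_grip",blk,(.528,.105,.35),1),("pin_head",pin,(.487,-.236,0),0),("stand",st,(.48,-.24,-.2),1)):
    for ms in ([M[n]]+[{k:v} for k,v in M[n].items()]): print(n,list(ms),fit(ms,p,x0,u))
# hole by dark blob
for c,(u,v) in(("side",(295,234)),("top",(280,211))):
    g=cv2.cvtColor(cv2.imread(f"pics/{c}0.png"),cv2.COLOR_BGR2GRAY)[v-7:v+8,u-7:u+8].astype(float)
    w=np.clip(np.median(g)-8-g,0,None); yy,xx=np.mgrid[-7:8,-7:8]; w[np.hypot(xx,yy)>6]=0
    q=(u+(w*xx).sum()/w.sum(),v+(w*yy).sum()/w.sum()); print("hole",c,np.round(q,2),at_z(c,q,.034))
E
```

```text
jig side [([215.0, 204.0, 326.0, 271.0], 0.68, 3664)]
jig top [([205.0, 185.0, 302.0, 258.0], 0.59, 3733), ([225.0, 212.0, 258.0, 232.0], 0.23, 374)]
block_grip side [([180.0, 222.0, 216.0, 258.0], 0.76, 903), ([242.0, 184.0, 276.0, 222.0], 0.58, 685)]
block_grip top [([226.0, 215.0, 257.0, 237.0], 0.86, 387), ([238.0, 272.0, 248.0, 301.0], 0.66, 334)]
pin_head side [([326.0, 308.0, 342.0, 338.0], 0.61, 319), ([230.0, 206.0, 322.0, 251.0], 0.16, 2129)]
pin_head top [([372.0, 237.0, 385.0, 246.0], 0.39, 78)]
stand side [([308.0, 316.0, 358.0, 363.0], 0.81, 1463)]
stand top [([364.0, 230.0, 393.0, 256.0], 0.76, 596), ([214.0, 191.0, 302.0, 247.0], 0.49, 2288)]
jig ['side', 'top'] (array([0.5279, 0.1018, 0.3649]), np.float64(0.249))
jig ['side'] (array([0.5278, 0.1021, 0.372 ]), np.float64(0.134))
jig ['top'] (array([0.5281, 0.1018, 0.3544]), np.float64(0.111))
block_grip ['side', 'top'] (array([0.5281, 0.1023, 0.3948]), np.float64(0.272))
block_grip ['side'] (array([0.5306, 0.1073, 0.3401]), np.float64(0.165))
block_grip ['top'] (array([0.5281, 0.1022, 0.3951]), np.float64(0.092))
pin_head ['side', 'top'] (array([ 0.4817, -0.2332]), np.float64(0.203))
pin_head ['side'] (array([ 0.4816, -0.2333]), np.float64(0.071))
pin_head ['top'] (array([ 0.482 , -0.2333]), np.float64(0.125))
stand ['side', 'top'] (array([ 0.4816, -0.2334, -0.2995]), np.float64(0.3))
stand ['side'] (array([ 0.4821, -0.2332, -0.3034]), np.float64(0.147))
stand ['top'] (array([ 0.4814, -0.2336, -0.292 ]), np.float64(0.15))
hole side [294.76 233.67] [0.56343916 0.00804097 0.034     ]
hole top [279.91 209.9 ] [0.56289309 0.00803427 0.034     ]
```

```bash
python3 - <<'E'
from h import *
s=cv2.imread("pics/side0.png")
a=cv2.resize(s[170:230,225:285],(390,390),interpolation=cv2.INTER_CUBIC);b=cv2.resize(s[300:360,303:363],(390,390),interpolation=cv2.INTER_CUBIC)
cv2.imwrite("pics/c.png",np.hstack([a,b]))
E
```

```text
(no output)
```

View pics/c.png

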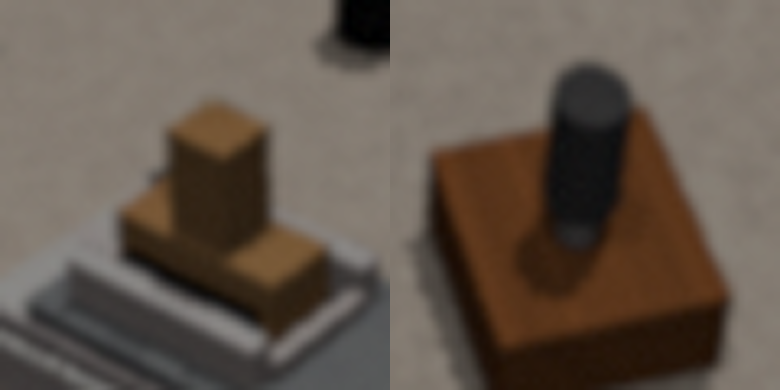

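Call:
{"name": "apply_moves", "arguments": {"deltas": [{"translation": [-15, -18, 0], "claw": 85}, {"translation": [-25, -28, 0]}, {"translation": [-25, -28, 0]}, {"translation": [-25, -28, 0]}, {"translation": [-25, -28, 0]}, {"translation": [-25, -28, 0]}, {"translation": [-25, -28, 0]}, {"translation": [-25, -28, 0]}, {"translation": [-25, -28, 0]}, {"translation": [-25, -28, 0]}]}}

```text
invalid input at $.deltas[0]: expected keys translation, delta_rot, claw
```

The crop shows the brown T-block between the pads (about side 258,205) and the dark-headed pin upright in its stand (about side 333,318). The choice stands.

Call:
{"name": "apply_moves", "arguments": {"deltas": [{"translation": [-15, -18, 0], "delta_rot": [0, 0, 0], "claw": 85}, {"translation": [-25, -28, 0], "delta_rot": [0, 0, 0], "claw": 85}, {"translation": [-25, -28, 0], "delta_rot": [0, 0, 0], "claw": 85}, {"translation": [-25, -28, 0], "delta_rot": [0, 0, 0], "claw": 85}, {"translation": [-25, -28, 0], "delta_rot": [0, 0, 0], "claw": 85}, {"translation": [-25, -28, 0], "delta_rot": [0, 0, 0], "claw": 85}, {"translation": [-25, -28, 0], "delta_rot": [0, 0, 0], "claw": 85}, {"translation": [-25, -28, 0], "delta_rot": [0, 0, 0], "claw": 85}, {"translation": [-25, -28, 0], "delta_rot": [0, 0, 0], "claw": 85}, {"translation": [-25, -28, 0], "delta_rot": [0, 0, 0], "claw": 85}]}}

```text
t: 2.53
position: [0.3131, 0.2916, 0.2316]
eef_rot: [3.141, 0.0, 2.919]
contact_force: [0.6, -0.4, -0.2]
gripper_width: 0.996
grip_force: 0.0
```

```bash
cat >> h.py <<'E'
def go(target,yaw=None):
    s=env.read_state(); Rm=R.from_euler('xyz',s["eef_rot"])
    d=Rm.inv().apply(np.array(target)-s["position"])*1000
    print("t",round(float(s["t"]),2),"q",np.round(s["joint_pos"],2),"pos",np.round(s["position"],4),"rot",np.round(s["eef_rot"],3),"F",np.round(s["contact_force"],1),"w",round(float(s["gripper_width"])*85.4,1),"grip",round(float(s["grip_force"]),1))
    print("tool mm",np.round(d,1))
    if yaw is not None: print("rotvec deg",np.round(np.degrees((Rm.inv()*R.from_euler('xyz',[np.pi,0,yaw])).as_rotvec()),2))
E
python3 -c "
from h import *
go((.42,0,.231),3.499);go((.482,-.2333,.12),3.499)"
```

```text
t 2.53 q [-0.68  0.2  -0.16  1.98  0.04  0.96  0.49] pos [0.3131 0.2916 0.2316] rot [3.141 0.    2.919] F [ 0.6 -0.4 -0.2] w 85.1 grip 0.0
tool mm [-168.7 -260.7    0.5]
rotvec deg [ 3.000e-02  4.000e-02 -3.324e+01]
t 2.53 q [-0.68  0.2  -0.16  1.98  0.04  0.96  0.49] pos [0.3131 0.2916 0.2316] rot [3.141 0.    2.919] F [ 0.6 -0.4 -0.2] w 85.1 grip 0.0
tool mm [-280.6 -474.7  111.4]
rotvec deg [ 3.000e-02  4.000e-02 -3.324e+01]
```

Call:
{"name": "apply_moves", "arguments": {"deltas": [{"translation": [-19, -29, 0], "delta_rot": [0, 0, 0], "claw": 85}, {"translation": [-19, -29, 0], "delta_rot": [0, 0, 0], "claw": 85}, {"translation": [-19, -29, 0], "delta_rot": [0, 0, 0], "claw": 85}, {"translation": [-19, -29, 0], "delta_rot": [0, 0, 0], "claw": 85}, {"translation": [-19, -29, 0], "delta_rot": [0, 0, 0], "claw": 85}, {"translation": [-19, -29, 0], "delta_rot": [0, 0, 0], "claw": 85}, {"translation": [-19, -29, 0], "delta_rot": [0, 0, 0], "claw": 75}, {"translation": [-19, -29, 0], "delta_rot": [0, 0, 0], "claw": 70}, {"translation": [-19, -29, 0], "delta_rot": [0, 0, 0], "claw": 65}]}}

```text
t: 3.28
position: [0.422, -0.0008, 0.2316]
eef_rot: [3.141, 0.001, 2.919]
contact_force: [1.2, 0.6, 0.0]
gripper_width: 0.763
grip_force: 0.0
```

Call:
{"name": "apply_moves", "arguments": {"deltas": [{"translation": [-14, -27, 9], "delta_rot": [0, 0, 0], "claw": 60}, {"translation": [-14, -27, 9], "delta_rot": [0, 0, 0], "claw": 60}, {"translation": [-14, -27, 9], "delta_rot": [0, 0, 0], "claw": 60}, {"translation": [-14, -27, 9], "delta_rot": [0, 0, 0], "claw": 60}, {"translation": [-14, -27, 9], "delta_rot": [0, 0, 0], "claw": 60}, {"translation": [-14, -27, 9], "delta_rot": [0, 0, 0], "claw": 60}, {"translation": [-14, -27, 9], "delta_rot": [0, 0, 0], "claw": 60}, {"translation": [-8, -20, 9], "delta_rot": [0, 0, 0], "claw": 60}]}}

```text
t: 3.95
position: [0.4795, -0.2294, 0.159]
eef_rot: [-3.141, 0.001, 2.917]
contact_force: [-0.5, 0.0, -0.1]
gripper_width: 0.696
grip_force: 0.0
```

```bash
python3 -c "
from h import *
go((.482,-.2333,.12),3.499)"
```

```text
t 3.95 q [ 0.29  0.44  0.16  1.86 -0.09  0.85  1.84] pos [ 0.4795 -0.2294  0.159 ] rot [-3.141e+00  1.000e-03  2.917e+00] F [-0.5  0.  -0.1] w 59.5 grip 0.0
tool mm [-3.2 -3.2 39. ]
rotvec deg [ -0.08   0.06 -33.32]
```

Call:
{"name": "apply_moves", "arguments": {"deltas": [{"translation": [-3.2, -3.2, 10], "delta_rot": [0, 0, 0], "claw": 60}, {"translation": [0, 0, 10], "delta_rot": [0, 0, -6.66], "claw": 55}, {"translation": [0, 0, 10], "delta_rot": [0, 0, -6.66], "claw": 50}, {"translation": [0, 0, 5], "delta_rot": [0, 0, -6.66], "claw": 50}, {"translation": [0, 0, 2], "delta_rot": [0, 0, -6.66], "claw": 50}, {"translation": [0, 0, 2], "delta_rot": [0, 0, -6.66], "claw": 50}, {"translation": [0, 0, 0], "delta_rot": [0, 0, 0], "claw": 50}]}}

```text
t: 4.53
position: [0.4811, -0.2296, 0.1199]
eef_rot: [3.141, -0.0, -2.778]
contact_force: [-0.6, 0.2, -0.4]
gripper_width: 0.586
grip_force: 0.0
```

```bash
python3 -c "
from h import *
go((.482,-.2333,.048),3.499)"
```

```text
t 4.53 q [ 0.41  0.48 -0.02  1.9   0.01  0.76  2.32] pos [ 0.4811 -0.2296  0.1199] rot [ 3.141 -0.    -2.778] F [-0.6  0.2 -0.4] w 50.0 grip 0.0
tool mm [ 0.4 -3.9 71.9]
rotvec deg [ 0.05 -0.01  0.38]
```

Call:
{"name": "apply_moves", "arguments": {"deltas": [{"translation": [0.4, -3.9, 5], "delta_rot": [0, 0, 0], "claw": 50}, {"translation": [0, 0, 15], "delta_rot": [0, 0, 0], "claw": 50}, {"translation": [0, 0, 15], "delta_rot": [0, 0, 0], "claw": 50}, {"translation": [0, 0, 15], "delta_rot": [0, 0, 0], "claw": 50}, {"translation": [0, 0, 12], "delta_rot": [0, 0, 0], "claw": 50}, {"translation": [0, 0, 10], "delta_rot": [0, 0, 0], "claw": 50}, {"translation": [0, 0, 0], "delta_rot": [0, 0, 0], "claw": 50}]}}

```text
t: 5.12
position: [0.4814, -0.2336, 0.0465]
eef_rot: [3.14, -0.002, -2.785]
contact_force: [-0.5, 0.0, -0.4]
gripper_width: 0.59
grip_force: 0.0
```

```bash
python3 - <<'E'
from h import *
go((.482,-.2333,.048),3.499)
a=env.snapshot("side")[270:370,283:383];b=env.snapshot("top")[190:290,330:430]
cv2.imwrite("pics/d.png",np.hstack([cv2.resize(q,(400,400),interpolation=cv2.INTER_CUBIC) for q in(a,b)]))
E
```

```text
t 5.12 q [ 0.42  0.59 -0.02  1.96  0.02  0.59  2.32] pos [ 0.4814 -0.2336  0.0465] rot [ 3.140e+00 -2.000e-03 -2.785e+00] F [-0.5  0.  -0.4] w 50.4 grip 0.0
tool mm [-0.7  0.  -1.5]
rotvec deg [ 0.1  -0.12 -0.07]
```

View pics/d.png

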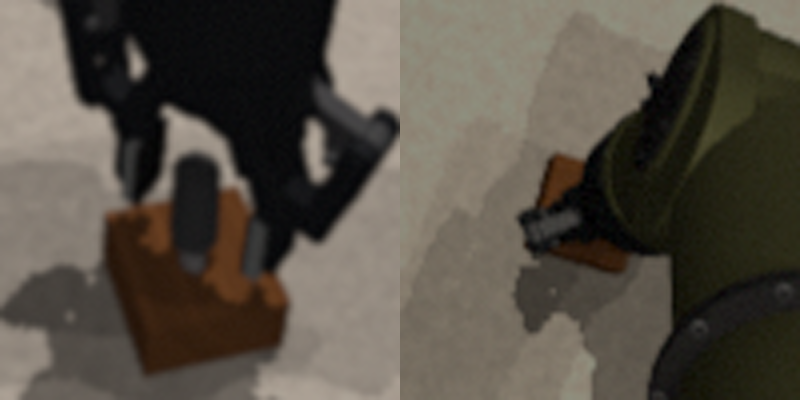

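Pin head (side ≈332,318) stands midway between the finger pads; closing.

Call:
{"name": "apply_moves", "arguments": {"deltas": [{"translation": [0, 0, 0], "delta_rot": [0, 0, 0], "claw": 12}, {"translation": [0, 0, 0], "delta_rot": [0, 0, 0], "claw": 12}, {"translation": [0, 0, 0], "delta_rot": [0, 0, 0], "claw": 12}, {"translation": [0, 0, 0], "delta_rot": [0, 0, 0], "claw": 12}, {"translation": [0, 0, 0], "delta_rot": [0, 0, 0], "claw": 12}, {"translation": [0, 0, 0], "delta_rot": [0, 0, 0], "claw": 12}], "newtons": 60}}

```text
t: 5.72
position: [0.4828, -0.2345, 0.049]
eef_rot: [-3.14, 0.001, -2.783]
contact_force: [-0.1, -1.3, 5.7]
gripper_width: 0.216
grip_force: 58.7
```

```bash
python3 -c "
from h import *
go((.482,-.2333,.130),3.499)"
```

```text
t 5.72 q [ 0.42  0.59 -0.02  1.96  0.02  0.59  2.32] pos [ 0.4828 -0.2345  0.049 ] rot [-3.140e+00  1.000e-03 -2.783e+00] F [-0.1 -1.3  5.7] w 18.5 grip 58.7
tool mm [  0.3   1.3 -81. ]
rotvec deg [-0.08  0.07  0.04]
```

Call:
{"name": "apply_moves", "arguments": {"deltas": [{"translation": [0, 0, -5], "delta_rot": [0, 0, 0], "claw": 12}, {"translation": [0, 0, -10], "delta_rot": [0, 0, 0], "claw": 12}, {"translation": [0, 0, -15], "delta_rot": [0, 0, 0], "claw": 12}, {"translation": [0, 0, -20], "delta_rot": [0, 0, 0], "claw": 12}, {"translation": [0, 0, -20], "delta_rot": [0, 0, 0], "claw": 12}, {"translation": [0, 0, -10], "delta_rot": [0, 0, 0], "claw": 12}, {"translation": [0, 0, 0], "delta_rot": [0, 0, 0], "claw": 12}]}}

```text
t: 6.3
position: [0.4833, -0.2345, 0.1307]
eef_rot: [-3.139, 0.003, -2.783]
contact_force: [-0.3, -1.0, -1.4]
gripper_width: 0.212
grip_force: 58.6
```

```bash
python3 -c "
from h import *
go((.563,.008,.120),3.499)"
```

```text
t 6.3 q [ 0.42  0.47 -0.02  1.88  0.01  0.79  2.32] pos [ 0.4833 -0.2345  0.1307] rot [-3.139e+00  3.000e-03 -2.783e+00] F [-0.3 -1.  -1.4] w 18.1 grip 58.6
tool mm [-159.7  199.2   10.7]
rotvec deg [-0.16  0.16  0.05]
```

Call:
{"name": "apply_moves", "arguments": {"deltas": [{"translation": [-12, 15, 0], "delta_rot": [0, 0, 0], "claw": 12}, {"translation": [-20, 25, 0], "delta_rot": [0, 0, 0], "claw": 12}, {"translation": [-20, 25, 0], "delta_rot": [0, 0, 0], "claw": 12}, {"translation": [-20, 25, 0], "delta_rot": [0, 0, 0], "claw": 12}, {"translation": [-20, 25, 0], "delta_rot": [0, 0, 0], "claw": 12}, {"translation": [-20, 25, 5], "delta_rot": [0, 0, 0], "claw": 12}, {"translation": [-20, 25, 5], "delta_rot": [0, 0, 0], "claw": 12}, {"translation": [-16, 20, 0], "delta_rot": [0, 0, 0], "claw": 12}, {"translation": [-11.7, 14.2, 0], "delta_rot": [0, 0, 0], "claw": 12}, {"translation": [0, 0, 0], "delta_rot": [0, 0, 0], "claw": 12}]}}

```text
t: 7.13
position: [0.5623, 0.0144, 0.117]
eef_rot: [3.138, 0.0, -2.777]
contact_force: [-0.0, -0.1, -1.4]
gripper_width: 0.217
grip_force: 58.6
```

```bash
python3 - <<'E'
from h import *
go((.563,.008,.090),3.499)
a=env.snapshot("side");b=env.snapshot("top")
cv2.imwrite("pics/side1.png",a);cv2.imwrite("pics/top1.png",b)
for c in("side","top"):
  for n in("pin_head","pin_shoulder","pin_hole"): print(c,n,[(np.round(r["location"],1).tolist(),round(float(r["score"]),2)) for r in env.landmark_of(c,n)][:3])
for z in(.08,.1): print(proj("side",(.563,.008,z)))
cv2.imwrite("pics/e.png",np.hstack([cv2.resize(q,(400,400),interpolation=cv2.INTER_CUBIC) for q in(a[170:250,255:335],b[170:250,240:320])]))
E
```

```text
t 7.13 q [-0.05  0.53 -0.02  1.82  0.01  0.8   1.86] pos [0.5623 0.0144 0.117 ] rot [ 3.138  0.    -2.777] F [-0.  -0.1 -1.4] w 18.5 grip 58.6
tool mm [ 1.6 -6.3 27. ]
rotvec deg [0.18 0.   0.44]
side pin_head [([294.1, 198.5], 0.56), ([432.6, 321.4], 0.52)]
side pin_shoulder [([292.3, 205.0], 0.71)]
side pin_hole [([261.0, 229.6], 0.72), ([295.5, 233.5], 0.55)]
top pin_head []
top pin_shoulder []
top pin_hole [([175.4, 166.2], 0.52)]
[295.06688464 216.63258253]
[295.28214581 208.82721673]
```

View pics/e.png

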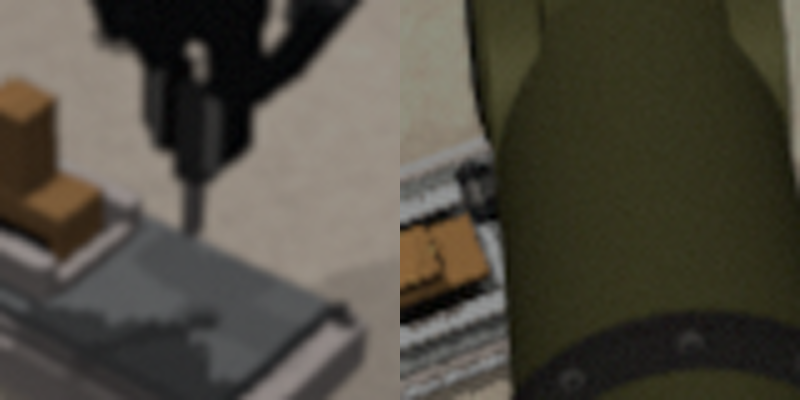

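Side view: shaft at ≈(293,210–217), hole at ≈(295,233); the pin is still ~6 mm towards the seat. Correct and lower to just above the hole.

Call:
{"name": "apply_moves", "arguments": {"deltas": [{"translation": [1.6, -6.3, 5], "delta_rot": [0.15, 0, 0.4], "claw": 12}, {"translation": [0, 0, 10], "delta_rot": [0, 0, 0], "claw": 12}, {"translation": [0, 0, 10], "delta_rot": [0, 0, 0], "claw": 12}, {"translation": [0, 0, 8], "delta_rot": [0, 0, 0], "claw": 12}, {"translation": [0, 0, 0], "delta_rot": [0, 0, 0], "claw": 12}, {"translation": [0, 0, 0], "delta_rot": [0, 0, 0], "claw": 12}]}}

```text
t: 8.03
position: [0.562, 0.0021, 0.0843]
eef_rot: [-3.14, -0.002, -2.79]
contact_force: [0.7, -0.1, -0.6]
gripper_width: 0.217
grip_force: 58.6
```

```bash
python3 - <<'E'
from h import *
for i in range(3):
    go((.563,.008,.081),3.499); a=env.snapshot("side")
cv2.imwrite("pics/side2.png",a)
for n in("pin_head","pin_shoulder","pin_hole"): print(n,[(np.round(r["location"],1).tolist(),round(float(r["score"]),2)) for r in env.landmark_of("side",n)][:3])
print("shoulder pred",proj("side",(.563,.008,.073)),"tip",proj("side",(.563,.008,.041)),"hole",proj("side",(.563,.008,.036)))
cv2.imwrite("pics/f.png",cv2.resize(a[195:250,255:335],(800,550),interpolation=cv2.INTER_CUBIC))
E
```

```text
t 8.03 q [-0.04  0.57 -0.01  1.86  0.02  0.72  1.86] pos [0.562  0.0021 0.0843] rot [-3.14e+00 -2.00e-03 -2.79e+00] F [ 0.7 -0.1 -0.6] w 18.5 grip 58.6
tool mm [-2.9  5.2  3.3]
rotvec deg [-0.11 -0.11 -0.33]
t 8.08 q [-0.04  0.57 -0.01  1.86  0.02  0.72  1.86] pos [0.5625 0.0021 0.0849] rot [-3.139e+00 -1.000e-03 -2.790e+00] F [-0.3  0.5 -1.5] w 18.4 grip 58.6
tool mm [-2.5  5.4  3.8]
rotvec deg [-0.13 -0.05 -0.33]
t 8.13 q [-0.04  0.57 -0.01  1.86  0.02  0.72  1.86] pos [0.5628 0.0021 0.0853] rot [-3.139 -0.    -2.79 ] F [-0.  -0.7 -1.3] w 18.5 grip 58.6
tool mm [-2.2  5.5  4.3]
rotvec deg [-0.15 -0.   -0.34]
pin_head []
pin_shoulder [([296.4, 220.3], 0.68)]
pin_hole [([295.0, 234.6], 0.82), ([257.0, 218.4], 0.59), ([259.4, 196.1], 0.47)]
shoulder pred [294.99301271 219.31117698] tip [294.66461156 231.21899633] hole [294.61463467 233.03115727]
```

View pics/f.png

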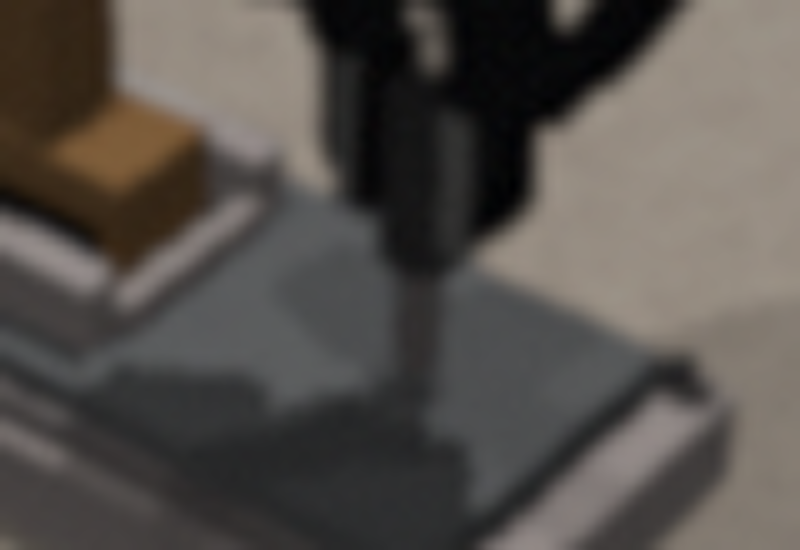

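Overshoot came from reading while still settling; command back and settle before reading.

Call:
{"name": "apply_moves", "arguments": {"deltas": [{"translation": [-2.2, 5.5, 0], "delta_rot": [0, 0, -0.34], "claw": 12}, {"translation": [0, 0, 0], "delta_rot": [0, 0, 0], "claw": 12}, {"translation": [0, 0, 0], "delta_rot": [0, 0, 0], "claw": 12}, {"translation": [0, 0, 0], "delta_rot": [0, 0, 0], "claw": 12}, {"translation": [0, 0, 0], "delta_rot": [0, 0, 0], "claw": 12}, {"translation": [0, 0, 0], "delta_rot": [0, 0, 0], "claw": 12}]}}

```text
t: 8.83
position: [0.5628, 0.0078, 0.0853]
eef_rot: [-3.139, 0.0, -2.784]
contact_force: [-0.6, -0.7, -1.1]
gripper_width: 0.222
grip_force: 58.6
```

```bash
python3 - <<'E'
from h import *
for i in range(3):
    go((.563,.008,.081),3.499); a=env.snapshot("side")
cv2.imwrite("pics/side3.png",a)
for n in("pin_shoulder","pin_hole"): print(n,[(np.round(r["location"],1).tolist(),round(float(r["score"]),2)) for r in env.landmark_of("side",n)][:3])
z=env.read_state()["position"][2]
print("shoulder pred",proj("side",(.563,.008,z-.008)),"tip",proj("side",(.563,.008,z-.04)),"hole",proj("side",(.563,.008,.036)))
g=cv2.cvtColor(a,cv2.COLOR_BGR2GRAY)
for r in range(218,240,2): print(r,g[r,285:306])
E
```

```text
t 8.83 q [-0.05  0.57 -0.01  1.85  0.02  0.72  1.85] pos [0.5628 0.0078 0.0853] rot [-3.139  0.    -2.784] F [-0.6 -0.7 -1.1] w 18.9 grip 58.6
tool mm [-0.2  0.1  4.3]
rotvec deg [-0.16  0.   -0.01]
t 8.88 q [-0.05  0.57 -0.01  1.85  0.02  0.72  1.85] pos [0.5628 0.0078 0.0852] rot [-3.139 -0.    -2.784] F [ 0.4  0.1 -0.9] w 18.3 grip 58.6
tool mm [-0.3  0.2  4.2]
rotvec deg [-0.16 -0.01 -0.01]
t 8.93 q [-0.05  0.57 -0.01  1.85  0.02  0.72  1.85] pos [0.5628 0.0078 0.0853] rot [-3.139 -0.    -2.784] F [ 0.1 -0.1 -1.4] w 18.4 grip 58.6
tool mm [-0.2  0.1  4.3]
rotvec deg [-0.15 -0.   -0.01]
pin_shoulder [([293.3, 218.3], 0.53)]
pin_hole [([297.5, 235.4], 0.75), ([433.3, 320.5], 0.3)]
shoulder pred [295.03790472 217.68339364] tip [294.70749491 229.66404682] hole [294.61463467 233.03115727]
218 [ 88  85  83  83  85  79  56  31  21  21  22  23  34  41  49  66  94 119
 134 140 142]
220 [ 79  77  78  78  78  78  71  59  42  30  27  26  33  50  73  98 120 132
 137 140 142]
222 [ 78  78  78  79  79  79  79  74  58  48  45  47  60  77  84  85  86  89
  98 110 123]
224 [79 79 77 79 79 79 80 74 57 48 48 48 58 72 78 79 79 78 79 80 83]
226 [80 78 78 77 79 78 78 69 55 48 49 49 58 71 78 79 78 79 79 79 80]
228 [88 84 82 81 81 82 78 68 56 48 48 52 61 74 79 79 78 79 79 80 78]
230 [94 93 92 92 91 86 81 73 62 52 52 59 69 76 77 79 78 80 80 80 80]
232 [83 86 83 75 70 71 72 68 62 57 56 58 63 68 75 79 79 79 80 80 79]
234 [49 47 46 43 40 45 52 50 46 45 45 44 49 61 72 77 79 80 79 79 78]
236 [41 39 38 39 40 39 40 41 43 46 46 50 64 72 78 80 79 79 80 79 78]
238 [40 41 40 40 40 40 40 40 39 40 40 44 51 52 58 70 80 81 80 79 80]
```

Call:
{"name": "apply_moves", "arguments": {"deltas": [{"translation": [0, 0, 4], "delta_rot": [-0.15, 0, 0], "claw": 12}, {"translation": [0, 0, 4], "delta_rot": [0, 0, 0], "claw": 12}, {"translation": [0, 0, 4], "delta_rot": [0, 0, 0], "claw": 12}, {"translation": [0, 0, 3], "delta_rot": [0, 0, 0], "claw": 12}, {"translation": [0, 0, 0], "delta_rot": [0, 0, 0], "claw": 12}, {"translation": [0, 0, 0], "delta_rot": [0, 0, 0], "claw": 12}]}}

```text
t: 9.58
position: [0.5626, 0.0079, 0.0699]
eef_rot: [3.141, -0.001, -2.784]
contact_force: [0.5, -0.2, -1.4]
gripper_width: 0.214
grip_force: 58.6
```

```bash
python3 -c "
from h import *
go((.563,.008,.0445),3.499)"
```

```text
t 9.58 q [-0.05  0.59 -0.02  1.87  0.01  0.69  1.86] pos [0.5626 0.0079 0.0699] rot [ 3.141e+00 -1.000e-03 -2.784e+00] F [ 0.5 -0.2 -1.4] w 18.3 grip 58.6
tool mm [-0.4 -0.  25.4]
rotvec deg [ 0.01 -0.04 -0.  ]
```

The tip is in the hole with no contact force. Continue down.

Call:
{"name": "apply_moves", "arguments": {"deltas": [{"translation": [0, 0, 4], "delta_rot": [0, 0, 0], "claw": 12}, {"translation": [0, 0, 5], "delta_rot": [0, 0, 0], "claw": 12}, {"translation": [0, 0, 5], "delta_rot": [0, 0, 0], "claw": 12}, {"translation": [0, 0, 5], "delta_rot": [0, 0, 0], "claw": 12}, {"translation": [0, 0, 3], "delta_rot": [0, 0, 0], "claw": 12}, {"translation": [0, 0, 0], "delta_rot": [0, 0, 0], "claw": 12}, {"translation": [0, 0, 0], "delta_rot": [0, 0, 0], "claw": 12}]}}

```text
t: 10.17
position: [0.5626, 0.0079, 0.048]
eef_rot: [3.141, -0.001, -2.784]
contact_force: [0.6, -0.1, -1.1]
gripper_width: 0.216
grip_force: 58.6
```

Call:
{"name": "apply_moves", "arguments": {"deltas": [{"translation": [0, 0, 1.5], "delta_rot": [0, 0, 0], "claw": 12}, {"translation": [0, 0, 1], "delta_rot": [0, 0, 0], "claw": 12}, {"translation": [0, 0, 1], "delta_rot": [0, 0, 0], "claw": 12}, {"translation": [0, 0, 0], "delta_rot": [0, 0, 0], "claw": 12}, {"translation": [0, 0, 0], "delta_rot": [0, 0, 0], "claw": 12}]}}

```text
t: 10.58
position: [0.563, 0.0079, 0.0455]
eef_rot: [-3.141, 0.001, -2.784]
contact_force: [-1.0, 0.3, 6.0]
gripper_width: 0.22
grip_force: 59.5
```

Shoulder contact (6 N). A light extra push, then release.

Call:
{"name": "apply_moves", "arguments": {"deltas": [{"translation": [0, 0, 0.7], "delta_rot": [0, 0, 0], "claw": 12}, {"translation": [0, 0, 0], "delta_rot": [0, 0, 0], "claw": 12}, {"translation": [0, 0, 0], "delta_rot": [0, 0, 0], "claw": 45}, {"translation": [0, 0, 0], "delta_rot": [0, 0, 0], "claw": 45}, {"translation": [0, 0, 0], "delta_rot": [0, 0, 0], "claw": 45}, {"translation": [0, 0, 0], "delta_rot": [0, 0, 0], "claw": 45}]}}

```text
t: 11.08
position: [0.5628, 0.0079, 0.044]
eef_rot: [3.142, -0.0, -2.784]
contact_force: [0.3, 0.0, 0.4]
gripper_width: 0.525
grip_force: 0.0
```

Call:
{"name": "apply_moves", "arguments": {"deltas": [{"translation": [0, 0, -10], "delta_rot": [0, 0, 0], "claw": 45}, {"translation": [0, 0, -20], "delta_rot": [0, 0, 0], "claw": 45}, {"translation": [0, 0, -20], "delta_rot": [0, 0, 0], "claw": 45}, {"translation": [0, 0, -25], "delta_rot": [0, 0, 0], "claw": 55}, {"translation": [0, 0, -20], "delta_rot": [0, 0, 0], "claw": 55}, {"translation": [0, 0, 0], "delta_rot": [0, 0, 0], "claw": 55}, {"translation": [0, 0, 0], "delta_rot": [0, 0, 0], "claw": 55}]}}

```text
t: 11.67
position: [0.5636, 0.0079, 0.1407]
eef_rot: [-3.141, 0.003, -2.784]
contact_force: [-0.2, -0.3, -0.0]
gripper_width: 0.646
grip_force: 0.0
```

```bash
python3 - <<'E'
from h import *
go((.528,.102,.140),3.499)
a=env.snapshot("side")
cv2.imwrite("pics/side4.png",a)
for n in("pin_shoulder","pin_head","block_grip","block_foot","seat_rim"): print(n,[(np.round(r["location"],1).tolist(),round(float(r["score"]),2)) for r in env.landmark_of("side",n)][:3])
print("pred home: head",proj("side",(.563,.008,.056)),"shoulder",proj("side",(.563,.008,.036)),"grip",proj("side",(.528,.102,.087)))
r=env.silhouettes("side","pin_head")
print([(q["extent"],q["score"]) for q in r[:2]])
m=render("side",[cyl(.01,.036,.076)],.563,.008,0)>.5; ys,xs=np.nonzero(m); print("pred ext",xs.min(),ys.min(),xs.max()+1,ys.max()+1)
cv2.imwrite("pics/g.png",cv2.resize(a[175:260,225:345],(780,552),interpolation=cv2.INTER_CUBIC))
E
```

```text
t 11.67 q [-0.05  0.5  -0.02  1.8   0.01  0.85  1.86] pos [0.5636 0.0079 0.1407] rot [-3.141e+00  3.000e-03 -2.784e+00] F [-0.2 -0.3 -0. ] w 55.2 grip 0.0
tool mm [  0.4 100.6   0.6]
rotvec deg [-0.05  0.16 -0.01]
pin_shoulder [([260.5, 207.4], 0.46), ([293.7, 234.8], 0.45), ([256.0, 196.6], 0.37)]
pin_head [([296.3, 227.2], 0.76)]
block_grip [([197.2, 233.1], 0.94), ([254.8, 196.0], 0.59)]
block_foot [([257.6, 217.9], 0.81), ([200.0, 249.4], 0.69)]
seat_rim [([257.8, 211.5], 0.89)]
pred home: head [294.81668209 225.70492178] shoulder [294.61463467 233.03115727] grip [258.37204529 196.35242293]
[([289.8, 217.8, 304.7, 238.5], 0.6)]
pred ext 290 216 301 237
```

View pics/g.png

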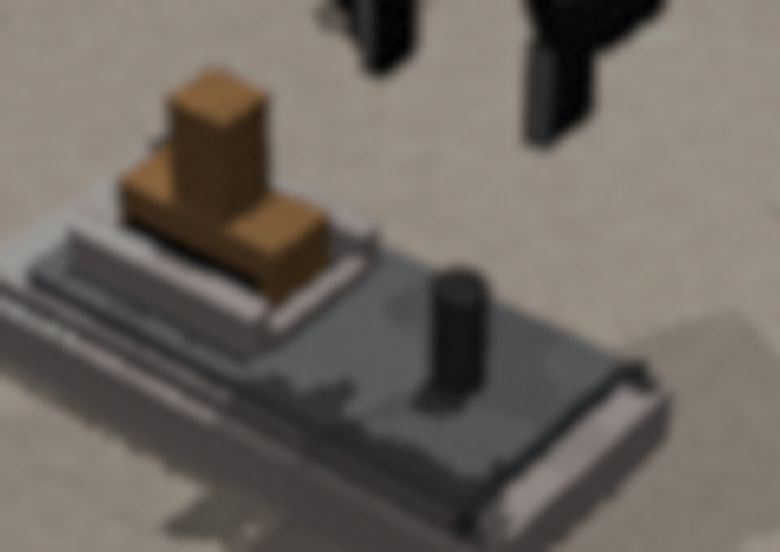

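Pin seen home: head at side ≈(296,226) with its shoulder on the slide, no shaft visible; brown block untouched (grip ≈258,196). Now over the block.

Call:
{"name": "apply_moves", "arguments": {"deltas": [{"translation": [0.2, 10, 0], "delta_rot": [0, 0, 0], "claw": 55}, {"translation": [0.2, 20, 0], "delta_rot": [0, 0, 0], "claw": 55}, {"translation": [0, 25, 0], "delta_rot": [0, 0, 0], "claw": 55}, {"translation": [0, 20, 0], "delta_rot": [0, 0, 0], "claw": 55}, {"translation": [0, 15, 0], "delta_rot": [0, 0, 0], "claw": 55}, {"translation": [0, 10.6, 0], "delta_rot": [0, 0.15, 0], "claw": 55}, {"translation": [0, 0, 0], "delta_rot": [0, 0, 0], "claw": 55}, {"translation": [0, 0, 0], "delta_rot": [0, 0, 0], "claw": 55}, {"translation": [0, 0, 0], "delta_rot": [0, 0, 0], "claw": 55}]}}

```text
t: 12.77
position: [0.5276, 0.101, 0.139]
eef_rot: [-3.141, -0.003, -2.785]
contact_force: [0.9, -0.5, 0.1]
gripper_width: 0.643
grip_force: 0.0
```

```bash
python3 -c "
from h import *
go((.528,.102,.073),3.499)"
```

```text
t 12.77 q [-0.22  0.47 -0.02  1.86  0.01  0.82  1.68] pos [0.5276 0.101  0.139 ] rot [-3.141e+00 -3.000e-03 -2.785e+00] F [ 0.9 -0.5  0.1] w 54.9 grip 0.0
tool mm [-0.9  0.9 66. ]
rotvec deg [-0.04 -0.16 -0.06]
```

Call:
{"name": "apply_moves", "arguments": {"deltas": [{"translation": [-0.4, 0.6, 10], "delta_rot": [0, -0.1, 0], "claw": 55}, {"translation": [0, 0, 15], "delta_rot": [0, 0, 0], "claw": 55}, {"translation": [0, 0, 15], "delta_rot": [0, 0, 0], "claw": 55}, {"translation": [0, 0, 15], "delta_rot": [0, 0, 0], "claw": 55}, {"translation": [0, 0, 8], "delta_rot": [0, 0, 0], "claw": 55}, {"translation": [0, 0, 4], "delta_rot": [0, 0, 0], "claw": 55}, {"translation": [0, 0, 0], "delta_rot": [0, 0, 0], "claw": 55}, {"translation": [0, 0, 0], "delta_rot": [0, 0, 0], "claw": 55}, {"translation": [0, 0, 0], "delta_rot": [0, 0, 0], "claw": 55}]}}

```text
t: 13.52
position: [0.5279, 0.1026, 0.0728]
eef_rot: [-3.141, 0.0, -2.785]
contact_force: [0.3, 0.5, -0.7]
gripper_width: 0.643
grip_force: 0.0
```

```bash
python3 - <<'E'
from h import *
go((.528,.102,.073),3.499)
a=env.snapshot("side"); go((.528,.102,.073),3.499)
cv2.imwrite("pics/side5.png",a)
cv2.imwrite("pics/i.png",cv2.resize(a[165:240,215:315],(800,600),interpolation=cv2.INTER_CUBIC))
E
```

```text
t 13.52 q [-0.22  0.55 -0.02  1.93  0.02  0.65  1.67] pos [0.5279 0.1026 0.0728] rot [-3.141  0.    -2.785] F [ 0.3  0.5 -0.7] w 54.9 grip 0.0
tool mm [ 0.2 -0.6 -0.2]
rotvec deg [-0.01  0.02 -0.03]
t 13.57 q [-0.22  0.55 -0.02  1.93  0.02  0.65  1.67] pos [0.5279 0.1026 0.0728] rot [-3.141  0.    -2.785] F [-0.7 -0.4  0. ] w 55.2 grip 0.0
tool mm [ 0.1 -0.6 -0.2]
rotvec deg [-0.01  0.03 -0.02]
```

View pics/i.png

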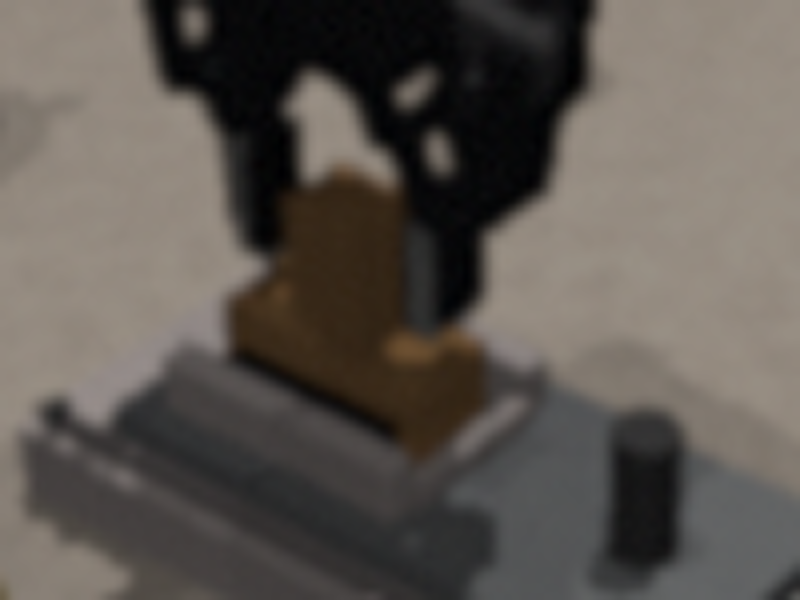

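Fingers straddle the grip (side ≈258,197) over its y faces, clear of the foot. Close firmly.

Call:
{"name": "apply_moves", "arguments": {"deltas": [{"translation": [0, -0.5, 0], "delta_rot": [0, 0, 0], "claw": 18}, {"translation": [0, 0, 0], "delta_rot": [0, 0, 0], "claw": 18}, {"translation": [0, 0, 0], "delta_rot": [0, 0, 0], "claw": 18}, {"translation": [0, 0, 0], "delta_rot": [0, 0, 0], "claw": 18}, {"translation": [0, 0, 0], "delta_rot": [0, 0, 0], "claw": 18}, {"translation": [0, 0, 0], "delta_rot": [0, 0, 0], "claw": 18}], "newtons": 100}}

```text
t: 14.07
position: [0.5278, 0.1022, 0.0728]
eef_rot: [-3.141, -0.0, -2.784]
contact_force: [-2.0, -0.1, 4.4]
gripper_width: 0.291
grip_force: 98.0
```

```bash
python3 - <<'E'
from h import *
s=env.read_state(); go((.528,.102,.073),3.499); print(s["ft_torque"])
# pivot path: tip about block's lower edge; tool y = jig y, tool x = -jig x, z down
# in tool frame (block seated level) TCP at origin; underside is h below
h=s["position"][2]*1000-36
for sgn in(1,-1):   # sgn=+1: pivot at +y edge, -y end rises
  for a in (4,8,9):
    th=np.radians(a)*sgn   # rotation about tool x
    Rm=R.from_rotvec([th,0,0]); piv=np.array([0,35*sgn,h])
    print(sgn,a,"new TCP",np.round(piv-Rm.apply(piv),2), "-y end z(-up)",np.round((piv-Rm.apply(piv)+Rm.apply([0,-35*sgn,h]))[2]-h,2))
E
```

```text
t 14.07 q [-0.22  0.55 -0.02  1.93  0.02  0.65  1.67] pos [0.5278 0.1022 0.0728] rot [-3.141 -0.    -2.784] F [-2.  -0.1  4.4] w 24.8 grip 98.0
tool mm [-0.1 -0.2 -0.2]
rotvec deg [-0.02 -0.    0.01]
[-0.11148981  0.24757533  0.14414352]
1 4 new TCP [ 0.    2.65 -2.35] -y end z(-up) -4.88
1 8 new TCP [ 0.    5.46 -4.51] -y end z(-up) -9.74
1 9 new TCP [ 0.    6.18 -5.02] -y end z(-up) -10.95
-1 4 new TCP [ 0.   -2.65 -2.35] -y end z(-up) -4.88
-1 8 new TCP [ 0.   -5.46 -4.51] -y end z(-up) -9.74
-1 9 new TCP [ 0.   -6.18 -5.02] -y end z(-up) -10.95
```

Call:
{"name": "apply_moves", "arguments": {"deltas": [{"translation": [0, 1.1, -1.02], "delta_rot": [1.7, 0, 0], "claw": 18}, {"translation": [0, 1.1, -1.02], "delta_rot": [1.7, 0, 0], "claw": 18}, {"translation": [0, 1.1, -1.02], "delta_rot": [1.7, 0, 0], "claw": 18}, {"translation": [0, 1.1, -1.02], "delta_rot": [1.7, 0, 0], "claw": 18}, {"translation": [0, 1.1, -1.02], "delta_rot": [1.7, 0, 0], "claw": 18}, {"translation": [0, 0, 0], "delta_rot": [0, 0, 0], "claw": 18}, {"translation": [0, 0, 0], "delta_rot": [0, 0, 0], "claw": 18}, {"translation": [0, 0, 0], "delta_rot": [0, 0, 0], "claw": 18}]}}

```text
t: 14.73
position: [0.5255, 0.1082, 0.0774]
eef_rot: [-2.994, -0.0, -2.783]
contact_force: [-1.3, 1.3, 5.4]
gripper_width: 0.293
grip_force: 99.7
```

```bash
cat >> h.py <<'E'
def tip():
    s=env.read_state(); D=R.from_euler('xyz',[np.pi,0,-2.784]).inv()*R.from_euler('xyz',s["eef_rot"])
    print("t",round(float(s["t"]),2),"tilt",np.round(np.degrees(D.as_rotvec()),2),"pos",np.round(s["position"],4),"F",np.round(s["contact_force"],1),"M",np.round(s["ft_torque"],2),"w",round(float(s["gripper_width"])*85.4,1),"grip",round(float(s["grip_force"]),1))
E
python3 - <<'E'
from h import *
tip(); a=env.snapshot("side"); cv2.imwrite("pics/side6.png",a); tip()
cv2.imwrite("pics/j.png",cv2.resize(a[165:240,215:315],(800,600),interpolation=cv2.INTER_CUBIC))
E
```

```text
t 14.73 tilt [ 8.48  0.01 -0.04] pos [0.5255 0.1082 0.0774] F [-1.3  1.3  5.4] M [ 0.11  0.35 -0.01] w 25.0 grip 99.7
t 14.78 tilt [ 8.47  0.01 -0.03] pos [0.5255 0.1082 0.0774] F [-2.4  0.7  5.5] M [ 0.11  0.33 -0.  ] w 25.0 grip 99.7
```

View pics/j.png

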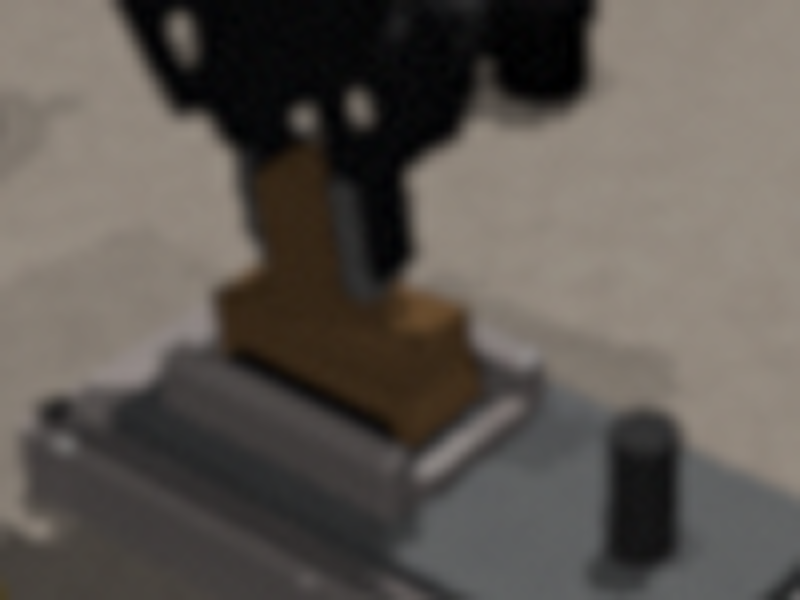

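The near-pin end has risen (tilt 8.5°, foot corner ≈side 273,208); pin in place. Back to level, then the other way.

Call:
{"name": "apply_moves", "arguments": {"deltas": [{"translation": [0, -1.08, 1.05], "delta_rot": [-1.7, 0, 0], "claw": 18}, {"translation": [0, -1.08, 1.05], "delta_rot": [-1.7, 0, 0], "claw": 18}, {"translation": [0, -1.08, 1.05], "delta_rot": [-1.7, 0, 0], "claw": 18}, {"translation": [0, -1.08, 1.05], "delta_rot": [-1.7, 0, 0], "claw": 18}, {"translation": [0, -1.08, 1.05], "delta_rot": [-1.7, 0, 0], "claw": 18}, {"translation": [0, 0, 0], "delta_rot": [0, 0, 0], "claw": 18}, {"translation": [0, 0, 0], "delta_rot": [0, 0, 0], "claw": 18}]}}

```text
t: 15.37
position: [0.5279, 0.1019, 0.073]
eef_rot: [3.141, 0.0, -2.785]
contact_force: [-1.3, -0.9, 7.0]
gripper_width: 0.286
grip_force: 100.3
```

Call:
{"name": "apply_moves", "arguments": {"deltas": [{"translation": [0, -1.1, -1.02], "delta_rot": [-1.7, 0, 0], "claw": 18}, {"translation": [0, -1.1, -1.02], "delta_rot": [-1.7, 0, 0], "claw": 18}, {"translation": [0, -1.1, -1.02], "delta_rot": [-1.7, 0, 0], "claw": 18}, {"translation": [0, -1.1, -1.02], "delta_rot": [-1.7, 0, 0], "claw": 18}, {"translation": [0, -1.1, -1.02], "delta_rot": [-1.7, 0, 0], "claw": 18}, {"translation": [0, 0, 0], "delta_rot": [0, 0, 0], "claw": 18}, {"translation": [0, 0, 0], "delta_rot": [0, 0, 0], "claw": 18}, {"translation": [0, 0, 0], "delta_rot": [0, 0, 0], "claw": 18}]}}

```text
t: 16.03
position: [0.5301, 0.0961, 0.0773]
eef_rot: [2.994, 0.0, -2.785]
contact_force: [-0.7, -3.0, 4.5]
gripper_width: 0.29
grip_force: 100.6
```

```bash
python3 - <<'E'
from h import *
tip(); a=env.snapshot("side"); cv2.imwrite("pics/side7.png",a); tip()
cv2.imwrite("pics/k.png",cv2.resize(a[165:240,215:315],(800,600),interpolation=cv2.INTER_CUBIC))
E
```

```text
t 16.03 tilt [-8.44 -0.01  0.05] pos [0.5301 0.0961 0.0773] F [-0.7 -3.   4.5] M [-0.41  0.08  0.18] w 24.7 grip 100.6
t 16.08 tilt [-8.43 -0.02  0.04] pos [0.5301 0.0961 0.0774] F [ 0.6 -2.7  5.4] M [-0.48  0.1   0.19] w 25.2 grip 100.6
```

View pics/k.png

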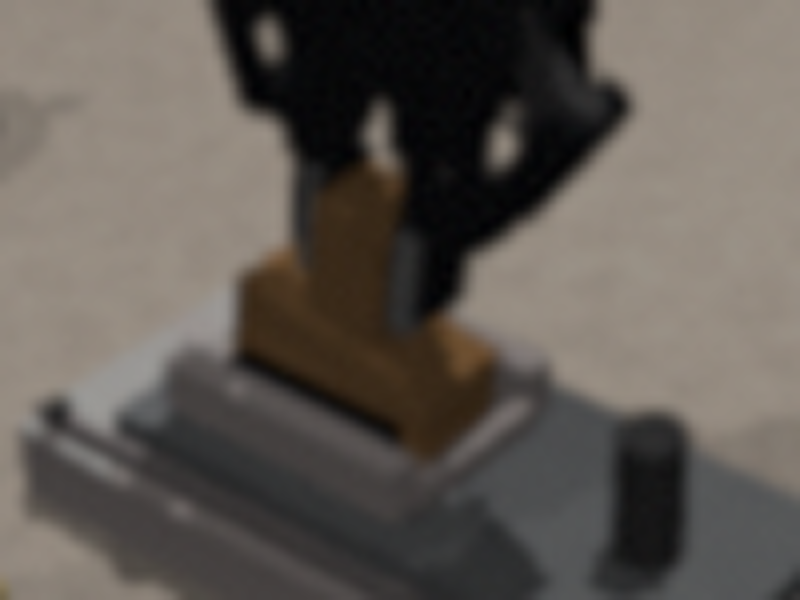

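Far end up now (tilt −8.4°), pin undisturbed. Return to level and draw up.

Call:
{"name": "apply_moves", "arguments": {"deltas": [{"translation": [0, 1.08, 1.05], "delta_rot": [1.7, 0, 0], "claw": 18}, {"translation": [0, 1.08, 1.05], "delta_rot": [1.7, 0, 0], "claw": 18}, {"translation": [0, 1.08, 1.05], "delta_rot": [1.7, 0, 0], "claw": 18}, {"translation": [0, 1.08, 1.05], "delta_rot": [1.7, 0, 0], "claw": 18}, {"translation": [0, 1.08, 1.05], "delta_rot": [1.7, 0, 0], "claw": 18}, {"translation": [0, 0, 0], "delta_rot": [0, 0, 0], "claw": 18}, {"translation": [0, 0, 0], "delta_rot": [0, 0, 0], "claw": 18}]}}

```text
t: 16.67
position: [0.5277, 0.1026, 0.073]
eef_rot: [-3.14, 0.0, -2.783]
contact_force: [-2.5, -0.5, 9.3]
gripper_width: 0.289
grip_force: 101.0
```

Call:
{"name": "apply_moves", "arguments": {"deltas": [{"translation": [0, 0, -2], "delta_rot": [0, 0, 0], "claw": 18}, {"translation": [0, 0, -3], "delta_rot": [0, 0, 0], "claw": 18}, {"translation": [0, 0, -4], "delta_rot": [0, 0, 0], "claw": 18}, {"translation": [0, 0, -4], "delta_rot": [0, 0, 0], "claw": 18}, {"translation": [0, 0, -4], "delta_rot": [0, 0, 0], "claw": 18}, {"translation": [0, 0, -4], "delta_rot": [0, 0, 0], "claw": 18}, {"translation": [0, 0, -4], "delta_rot": [0, 0, 0], "claw": 18}, {"translation": [0, 0, -4], "delta_rot": [0, 0, 0], "claw": 18}, {"translation": [0, 0, -3], "delta_rot": [0, 0, 0], "claw": 18}, {"translation": [0, 0, -2], "delta_rot": [0, 0, 0], "claw": 18}]}}

```text
t: 17.5
position: [0.5278, 0.1022, 0.107]
eef_rot: [-3.141, 0.0, -2.784]
contact_force: [0.0, -0.5, -0.7]
gripper_width: 0.29
grip_force: 101.8
```

Call:
{"name": "apply_moves", "arguments": {"deltas": [{"translation": [0, 0, 0], "delta_rot": [0, 0, 0], "claw": 18}, {"translation": [0, 0, 0], "delta_rot": [0, 0, 0], "claw": 18}, {"translation": [0, 0, 0], "delta_rot": [0, 0, 0], "claw": 18}, {"translation": [0, 0, 0], "delta_rot": [0, 0, 0], "claw": 18}, {"translation": [0, 0, 0], "delta_rot": [0, 0, 0], "claw": 18}, {"translation": [0, 0, 0], "delta_rot": [0, 0, 0], "claw": 18}]}}

```text
t: 18.0
position: [0.5275, 0.1022, 0.1059]
eef_rot: [3.142, -0.001, -2.784]
contact_force: [-0.3, -0.6, -1.6]
gripper_width: 0.289
grip_force: 101.8
```

```bash
python3 - <<'E'
from h import *
tip(); a=env.snapshot("side"); cv2.imwrite("pics/side8.png",a); tip()
for n in("block_foot","block_grip","pin_head"): print(n,[(np.round(r["location"],1).tolist(),round(float(r["score"]),2)) for r in env.landmark_of("side",n)][:3])
z=env.read_state()["position"][2]-.0728+.036
print("pred foot",proj("side",(.528,.102,z)),"near bottom corners (x-)",[proj("side",np.array([.528,.102,z])+R.from_euler('z',.357).apply([-.015,y,0])).round(1) for y in(-.035,.035)],"x+,y-",proj("side",np.array([.528,.102,z])+R.from_euler('z',.357).apply([.015,-.035,0])).round(1),"clear over rim mm",(z-.054)*1000)
cv2.imwrite("pics/l.png",cv2.resize(a[155:245,205:325],(800,600),interpolation=cv2.INTER_CUBIC))
E
```

```text
t 18.0 tilt [-0.    0.07  0.02] pos [0.5275 0.1022 0.1059] F [-0.3 -0.6 -1.6] M [ 0.02  0.   -0.06] w 24.6 grip 101.8
t 18.05 tilt [-0.    0.07  0.01] pos [0.5274 0.1022 0.1059] F [ 0.2  0.3 -0.9] M [-0.01 -0.   -0.01] w 24.8 grip 101.8
block_foot [([256.8, 204.7], 0.93), ([199.8, 249.7], 0.62), ([293.9, 230.6], 0.45)]
block_grip [([260.2, 184.6], 0.57), ([193.9, 230.8], 0.55)]
pin_head [([293.4, 229.9], 0.63)]
pred foot [258.63874894 202.99394253] near bottom corners (x-) [array([266.3, 212.2]), array([242.3, 200.3])] x+,y- [275.3 205.8] clear over rim mm 15.243773445941764
```

View pics/l.png

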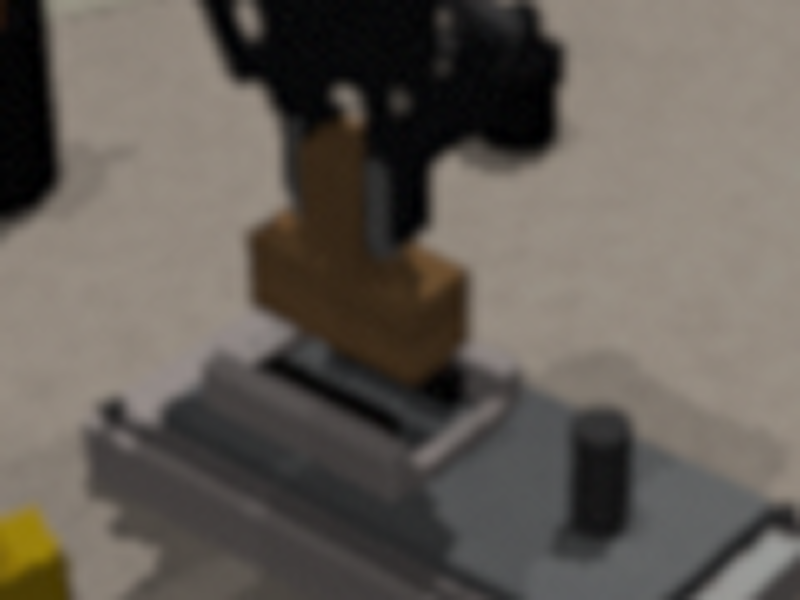

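Block out and level (lower near corner ≈269,213; level, as predicted), pin still home. I'll trim slightly lower, settle and hand in.

Call:
{"name": "apply_moves", "arguments": {"deltas": [{"translation": [0, 0, 1.5], "delta_rot": [0, 0, 0], "claw": 18}, {"translation": [0, 0, 1.5], "delta_rot": [0, 0, 0], "claw": 18}, {"translation": [0, 0, 0], "delta_rot": [0, 0, 0], "claw": 18}, {"translation": [0, 0, 0], "delta_rot": [0, 0, 0], "claw": 18}, {"translation": [0, 0, 0], "delta_rot": [0, 0, 0], "claw": 18}, {"translation": [0, 0, 0], "delta_rot": [0, 0, 0], "claw": 18}, {"translation": [0, 0, 0], "delta_rot": [0, 0, 0], "claw": 18}, {"translation": [0, 0, 0], "delta_rot": [0, 0, 0], "claw": 18}]}}

```text
t: 18.87
position: [0.5276, 0.1022, 0.1031]
eef_rot: [-3.142, -0.001, -2.784]
contact_force: [-0.0, -0.7, -1.1]
gripper_width: 0.289
grip_force: 101.8
```

```bash
python3 -c "
from h import *
tip(); print(abs(env.read_state()['qd']).max()); print(env.finish_job())"
```

```text
t 18.87 tilt [0.   0.05 0.02] pos [0.5276 0.1022 0.1031] F [-0.  -0.7 -1.1] M [-0.02  0.01 -0.04] w 24.7 grip 101.8
0.0023305781929151732
the job is handed in; nothing more can be done
None
```

The job is handed in at 18.9 s: the pin is fully home, and the block was rocked about 8.5° each way, pin end up first. It is held level and still about 12 mm above the seat's rim (30 mm above its floor); I never went near the jar, brush cup or loupe.

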